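Load the cap die into the snap press slide

TASK

Set up the bench snap press: press its red release button so the die slide springs out, put the brass die from the wooden rack into the slide's socket until its collar sits flat on the block, then push the slide back in until it clicks and stays home by itself. Use light finger pressure throughout - never ram or force the press - and leave the other dies, parts and tools as they are.

Things in the scene. Friction and masses are not known exactly. Their poses are not given: they have to be found in the camera images.
- press: Green bench press for snap fasteners, bolted down: base 260 x 200 x 45 mm, C-frame and head behind, 350 mm high. Origin on the table amid the base; x points from the open front to the column, z up. The head starts 10 mm in front of the origin, underside 186 mm up; the ram under it ends 148 mm up. Guide bars beside the slide are 62 mm high. More than 25 N on any part of it counts as forcing.
- slide (a joint): Die slide, m: 0 = home, held by the catch; 0.12 = fully out, along the press's -x. A spring pushes it out (7 N at home, 2.7 N out; friction 1 N). Pushed in, it goes past home: 3 to 5 N more as it rides over the catch (the button dips), then the click, 0 to 11 mm beyond 0 as the strike happens to be set; a rigid stop 2 mm later. Let go, it returns to 0 and stays; unclicked it springs out.
- slide_face (a point): Centre of the front face of the slide's upright aluminium front plate (90 mm wide, 20 to 80 mm above the table, 10 mm thick): push here along the press's +x. Moves with the slide; when home it is 150 mm in front of the press's origin. Axes as the press.
- socket (a point): Centre of the mouth of the die socket, in the top of the steel die block (56 x 56 mm, top 78 mm above the table) on the slide. Upright round blind hole, 17.5 mm wide, 1.5 mm chamfer, 19 mm deep. Slide fully out: 90 mm in front of the press's origin, clear of the head; home: 30 mm behind it, under the ram. Axes as the press.
- release_top (a point): Centre of the top of the red release button (28 mm wide, 77 mm above the table when up), on the guide at the press's -y side, 90 mm in front of the origin. Press straight down: 7.5 mm against 2 to 5 N (a little more while the slide hangs on the catch), firm stop at the bottom; the slide lets go after 3 to 5 mm. It springs back up.
- release (a joint): Travel of the red release button in m: 0 = up, 0.0075 = right down.
- cap_die_mid (a point): Half-way point of the brass die to load, upright in the rack. The three dies are alike: shank 16 mm wide, 16 mm long with chamfered foot; above it a collar 30 mm wide, 6 mm high; then a body 22 mm wide, 34 mm high; 56 mm in all, 0.1 to 0.2 kg. The point is 12 mm above the collar's underside; grip the body 10 to 25 mm above the point. z = its axis, up.
- rack: Fixed wooden die rack, 60 x 180 x 30 mm, with three holes (20 mm wide, 20 mm deep) in a row along its y axis, 60 mm apart, the middle one at its centre; origin in the centre of its underside. Which die stands in which hole varies; the collars rest on its top.
- flat_die_mid (a point): Middle of the bright steel die in the rack, same shape. To be left alone.
- post_die_mid (a point): Middle of the dark steel die (with a small pin on top) in the rack, same shape. To be left alone.
- bin_copper: Loose open clear-plastic bin, 110 x 80 x 45 mm, with copper snap parts; origin under its centre. To be left alone.
- bin_dark: Loose open clear-plastic bin, 110 x 80 x 45 mm, with dark snap parts; origin under its centre. To be left alone.
- jar: Loose closed jar of rivets, 64 mm wide, 85 mm high; origin under its centre. To be left alone.
- screwdriver: Loose screwdriver lying on the table. To be left alone.
- brush: Loose lint brush lying on the table. To be left alone.
Things that resemble listed ones, but are neither listed nor needed, are in the scene too. What is meant by the part that bears cap_die_mid is not purple, and is the smaller of those in its own colour.

How it is judged:
By the outcome, as a careful person would: the job done as asked, in the order asked, and still so for the second after the job is handed in, with the robot touching nothing.
It also fails if it takes over 72 s, if anything falls off the work surface, if the arm or the gripper's body presses on something with over 40 N, if the wrist force passes 120 N, or if a joint passes its speed limit or range.

ROBOT

A 7-joint arm with a two-finger parallel gripper is mounted at the origin on the work surface. World frame = base frame: x ahead of the robot, y to its left, z up, the work surface at z = 0. Lengths are in m, angles in rad, forces in N, time in s.
With the tool pointing down it reaches from about 0.425 to 0.925 m from the base axis. Payload 6.8 kg.
Tool frame: the origin (TCP) lies on the mounting face of the last link; the fingertips stand 173 mm ahead of it and the grasp point (between the pads) lies 155 mm ahead of it (grip_point_offset is the distance from the TCP to the grasp point, in m); x points along the fingers, z is the direction in which the jaws open and shut, and the axes are right-handed (so a half turn about x gives the same grasp; the last joint's range is limited). The gripper opens to 85 mm and grips with 20 to 120 N. Pads are 22 mm wide; open, the fingers measure 114 mm over their backs; the gripper's body (76 mm by 85 mm) begins 54 mm behind the grasp point. The pads swing forward as they close: fully open they stand 13 mm farther back than shut.
Start: joints at [-1.298, 0.477, 0.022, 1.555, -0.011, 1.109, -0.083], TCP at [0.251, 0.627, 0.405] pointing down, gripper open.
Joint ranges: [-2.96, 2.96], [-0.34, 2.1], [-1.41, 1.46], [0.24, 2.44], [-1.37, 4.51], [0.17, 1.92], [-2.96, 2.96]. Speed limits (rad/s): [2.39, 2.39, 3.14, 3.14, 3.14, 3.14, 3.14].

INTERFACE

Orientations are given as a rotation vector (axis times angle).
In Python, from bench import * gives the robot as it stands. The module is installed in compiled form; this text tells all that it offers.
- The arm moves only by the tool servo_tool, never from a script. Its argument "motion" is a list of rows, each a list of 5 numbers: the shift along the tool's x, y, z in m, then the turn about the tool's x in degrees, then the gripper command: -1 is fully open, 1 is shut, values between are in proportion. In form: [[dx, dy, dz, turn, fingers], ...]. A call has 1 to 8 rows; each row is the pose to reach, as a shift and turn from the pose measured when the call began, along the tool's axes at that moment; what a row does not reach only later rows make up. A row lasts 1/10 s, in which the tool goes at most 50 mm and 8.59 degrees, less where a joint would pass 70% of its speed; a pose out of reach is approached as far as the arm can. A call with a gripper value outside its range is refused whole. The fingers move at their own pace and stop on an object; "force" is the grip in N (left out, the last holds). Time passes only in rows, so rows that repeat a pose let the fingers close. It gives the time, the measured TCP pose, the force and the opening at its end, in the units of the state.
- get_obs(): the state, without advancing time (a new reading comes with each control period).
- grab_frame(name): name is "side" or "top" or "wrist"; returns the picture (480x640x3 uint8, red, green, blue); there is no depth.
- camera_params(name): a dict with "mtx" (3x3 intrinsics, pixels), "D" ([k1, k2, p1, p2, k3] as OpenCV has them; the pictures are not rectified), "world_to_cam" (4x4, takes a point from world to camera coordinates); the wrist camera has in their place "T_tool_cam" (4x4, takes a point from camera to tool coordinates, whose origin is the TCP and whose axes are the tool frame's). Camera axes: x right, y down, z forward; pixel columns grow to the right and rows downward; lengths in m; the calibration is good to about 2 mm. A picture is of the moment at which its call begins: read the wrist's pose just before it. camera_params takes no time and is no camera call.
- hand_in(): hands the job in, once; it reports no verdict.
The state is a dict: "clock": time; "joints": joint angles; "qvel": joint speeds; "tau": joint torques, N m; "tcp_pos": TCP position; "orientation": TCP orientation; "contact_force": force on the tool from outside, world axes, zero at the start; "moment": the same for the moment, N m; "grip_width": finger opening in m.
Only numpy, scipy, OpenCV 4.12 (cv2) and the standard library are available. Lean on these libraries where they do the work, as an engineer would, in place of code of your own. Each camera call takes 0.05 s, during which the arm holds its last target. There are 200 camera calls.

## Working session

There is one attempt and no reset: what is moved stays moved. The work goes in short steps, Python scripts to look and compute and a tool call to move; the robot and the scene stay as the last step left them, time stands still between calls to the robot, and variables do not carry over. Pictures are saved under pics/ and viewed, about 8 in all and at most 12, crops included, and the job is handed in when it is done.

Besides the shell and the picture viewer there is one more tool, called by a JSON object that holds its "fn" and its "kwargs". servo_tool: Moves the arm, as the interface text tells. Its arguments: {"type":"object","properties":{"motion":{"type":"array","items":{"type":"array","items":{"type":"number"}}},"force":{"type":"number"}},"required":["motion"]}

```bash
mkdir -p pics; ls
python3 - <<'E'
from bench import *
import cv2,numpy as np
np.set_printoptions(precision=4,suppress=True)
print(get_obs())
for n in("side","top","wrist"):
    print(n,camera_params(n)); cv2.imwrite(f"pics/a_{n}.png",grab_frame(n)[:,:,::-1])
E
```

```text
pics
{'clock': 0.0, 'joints': array([-1.2981,  0.4778,  0.0223,  1.5564, -0.0115,  1.1093, -0.0831]), 'qvel': array([ 0.0015, -0.0003, -0.0009,  0.0011,  0.0011,  0.0012,  0.0035]), 'tau': array([  0.0002, -59.644 ,   1.608 , -28.1205,   0.0125,   0.0091,
         0.    ]), 'tcp_pos': array([0.2508, 0.6264, 0.4037]), 'orientation': array([-0.9254,  1.3671,  0.9236]), 'contact_force': array([ 0.6578, -0.9426, -1.2477]), 'moment': array([-0.0066,  0.0073, -0.0389]), 'grip_width': 0.0855155544919717}
side {'mtx': array([[451.914 ,   0.    , 324.7444],
       [  0.    , 451.914 , 237.8374],
       [  0.    ,   0.    ,   1.    ]]), 'D': array([-0.0062,  0.    ,  0.    ,  0.    ,  0.    ]), 'world_to_cam': array([[-0.9904, -0.1381, -0.0068,  0.5392],
       [-0.0815,  0.6226, -0.7783,  0.0444],
       [ 0.1117, -0.7702, -0.6279,  1.0202],
       [ 0.    ,  0.    ,  0.    ,  1.    ]])}
top {'mtx': array([[514.8455,   0.    , 323.3955],
       [  0.    , 514.8455, 243.999 ],
       [  0.    ,   0.    ,   1.    ]]), 'D': array([-0.1047,  0.    ,  0.    ,  0.    ,  0.    ]), 'world_to_cam': array([[-0.0243, -0.9997, -0.0037,  0.0715],
       [-0.9958,  0.0246, -0.0886,  0.5439],
       [ 0.0887,  0.0016, -0.9961,  1.2073],
       [ 0.    ,  0.    ,  0.    ,  1.    ]])}
wrist {'mtx': array([[351.2023,   0.    , 324.6805],
       [  0.    , 351.2023, 239.5171],
       [  0.    ,   0.    ,   1.    ]]), 'D': array([0.0101, 0.    , 0.    , 0.    , 0.    ]), 'T_tool_cam': array([[-0.0007, -0.2994,  0.9541,  0.0321],
       [ 0.0004, -0.9541, -0.2994,  0.0765],
       [ 1.    ,  0.0002,  0.0008, -0.0004],
       [ 0.    ,  0.    ,  0.    ,  1.    ]])}
```

View pics/a_top.png

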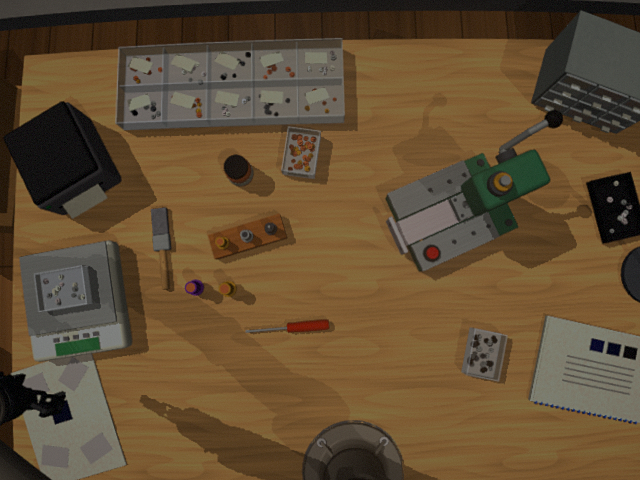

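View pics/a_side.png

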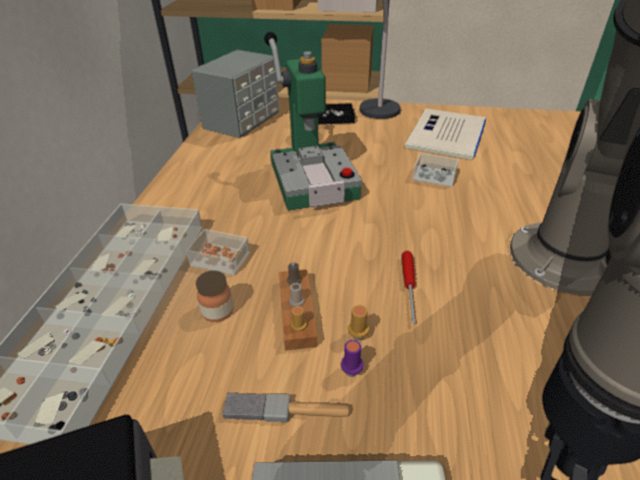

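Top view: the brass die is in the rack at about (222,242), with the steel die at (246,236) and the dark one at (270,228). Lookalikes stand on the table at (195,288), purple, and (228,289), larger brass. The red button is at (432,253). Side view: rack brass at (298,318), button at (347,173). Next I'll zoom in for pixel accuracy.

Run:
```python
import cv2,numpy as np
t=cv2.imread("pics/a_top.png");s=cv2.imread("pics/a_side.png")
def c(im,x,y,w,h):
    o=cv2.resize(im[y:y+h,x:x+w],(400,300),interpolation=cv2.INTER_CUBIC)
    for i in range(0,w,20): cv2.line(o,(i*400//w,0),(i*400//w,6),(0,255,255),1); 
    for i in range(0,h,20): cv2.line(o,(0,i*300//h),(6,i*300//h),(0,255,255),1)
    return o
o=np.vstack([np.hstack([c(t,200,200,100,75),c(t,380,140,160,120+12)]),np.hstack([c(s,260,255,120,90),c(s,260,140,110,82)])])
cv2.imwrite("pics/b.png",cv2.convertScaleAbs(o,alpha=1.3,beta=15))
```

```text
(no output)
```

View pics/b.png

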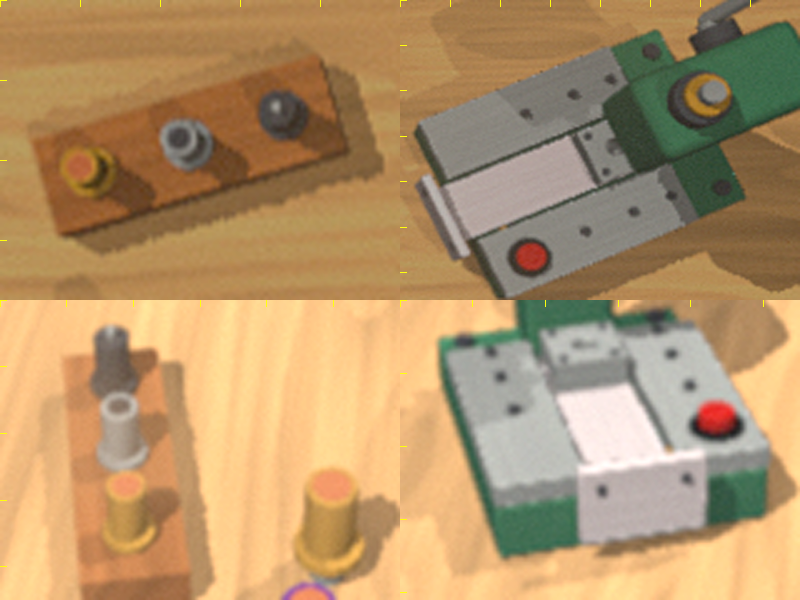

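```bash
cat > h.py <<'E'
from bench import *
import cv2,numpy as np
from scipy.spatial.transform import Rotation as R
np.set_printoptions(precision=4,suppress=True)
def ray(n,px,obs=None):
    c=camera_params(n)
    u=cv2.undistortPoints(np.array([[px]],float),c["mtx"],c["D"])[0,0]
    d=np.array([u[0],u[1],1.])
    if n=="wrist":
        T=np.eye(4);T[:3,:3]=R.from_rotvec(obs["orientation"]).as_matrix();T[:3,3]=obs["tcp_pos"];T=T@c["T_tool_cam"]
    else: T=np.linalg.inv(c["world_to_cam"])
    d=T[:3,:3]@d
    return T[:3,3],d/np.linalg.norm(d)
def tri(*rays):
    A=0;b=0;Ms=[]
    for o,d in rays:
        M=np.eye(3)-np.outer(d,d);A=A+M;b=b+M@o;Ms.append((M,o))
    p=np.linalg.solve(A,b)
    return p,[round(1e3*float(np.linalg.norm(M@(p-o))),1) for M,o in Ms]
def atz(r,z): o,d=r; return o+d*(z-o[2])/d[2]
def delta(obs,target):  # TCP target -> shift in tool axes
    return R.from_rotvec(obs["orientation"]).as_matrix().T@(np.array(target)-obs["tcp_pos"])
E
python3 - <<'E'
from h import *
P=dict(brass=((220.5,241.2),(298.1,310.8),.070),steel=((244.5,234.2),(296,286.5),.070),dark=((269.5,226),(293.9,264.6),.07),
button=((432,253.1),(346.9,171.4),.077),plateL=((390,219.2),(309.5,185.6),.08),plateR=((405.2,252.2),(343.9,181.8),.08))
for k,(a,b,z) in P.items():
    print(k,*tri(ray("top",a),ray("side",b)),atz(ray("top",a),z),atz(ray("side",b),z))
for a in((386,197.2),(420,270.7)): print(atz(ray("top",a),.062))
o=get_obs();print(R.from_rotvec(o["orientation"]).as_matrix())
E
```

```text
brass [0.5524 0.2963 0.0682] [1.6, 1.6] [0.5538 0.2961 0.07  ] [0.5505 0.2979 0.07  ]
steel [0.5669 0.2396 0.0714] [1.6, 1.6] [0.5687 0.2401 0.07  ] [0.5656 0.2383 0.07  ]
dark [0.5833 0.1811 0.0727] [2.6, 2.6] [0.5863 0.1818 0.07  ] [0.5813 0.1783 0.07  ]
button [ 0.5131 -0.1914  0.073 ] [0.9, 0.9] [ 0.5137 -0.1905  0.077 ] [ 0.5116 -0.1846  0.077 ]
plateL [ 0.5943 -0.0958  0.0827] [0.7, 0.7] [ 0.5939 -0.0962  0.08  ] [ 0.5957 -0.1001  0.08  ]
plateR [ 0.5153 -0.1284  0.08  ] [1.8, 1.8] [ 0.5171 -0.1283  0.08  ] [ 0.5135 -0.1284  0.08  ]
[ 0.6485 -0.0911  0.062 ]
[ 0.4746 -0.164   0.062 ]
[[-0.0004 -0.9284  0.3716]
 [-0.0014  0.3716  0.9284]
 [-1.     -0.0001 -0.0015]]
```

{"fn": "servo_tool", "kwargs": {"motion": [[0,-0.02,-0.01,4,-1],[0.005,-0.06,-0.03,10,-1],[0.01,-0.105,-0.05,17,-1],[0.02,-0.15,-0.07,24,-1],[0.025,-0.195,-0.095,31,-1],[0.03,-0.24,-0.115,38,-1],[0.035,-0.285,-0.14,44,-1],[0.04,-0.32,-0.155,46,-1]]}}

```text
clock: 0.95
tcp_pos: [0.4917, 0.3607, 0.364]
orientation: [-0.301, 1.551, 0.298]
contact_force: [0.5, 0.8, -0.1]
grip_width: 0.0856
```

Run:
```python
from h import *
o=get_obs();print(o["tcp_pos"],o["joints"],o["contact_force"],R.from_rotvec(o["orientation"]).as_matrix());print(delta(o,(.552,.297,.36)),delta(o,(.5125,-.190,.30)))
```

```text
[0.4917 0.3607 0.364 ] [-0.9442  0.4187  0.2747  1.7732 -0.1323  0.9695 -0.235 ] [ 0.4965  0.8177 -0.149 ] [[-0.0002 -0.3726  0.928 ]
 [-0.0022  0.928   0.3726]
 [-1.     -0.002  -0.001 ]]
[ 0.0042 -0.0815  0.0322] [ 0.0652 -0.5186 -0.1858]
```

{"fn": "servo_tool", "kwargs": {"motion": [[0,-0.03,0.012,1,-1],[0.002,-0.06,0.024,2,-1],[0.004,-0.08,0.032,3,-1],[0.004,-0.0815,0.032,4,-1],[0.004,-0.0815,0.032,4,-1]]}}

```text
clock: 1.45
tcp_pos: [0.5517, 0.2968, 0.3598]
orientation: [-0.246, 1.558, 0.242]
contact_force: [0.6, -0.1, -1.1]
grip_width: 0.0853
```

Run:
```python
from h import *
o=get_obs();im=grab_frame("wrist");cv2.imwrite("pics/c.png",im[:,:,::-1]);np.save("c_obs.npy",np.r_[o["tcp_pos"],o["orientation"]]);print(o["tcp_pos"],delta(o,(.5125,-.190,.31)))
```

```text
[0.5517 0.2968 0.3598] [ 0.0511 -0.4514 -0.1861]
```

View pics/c.png

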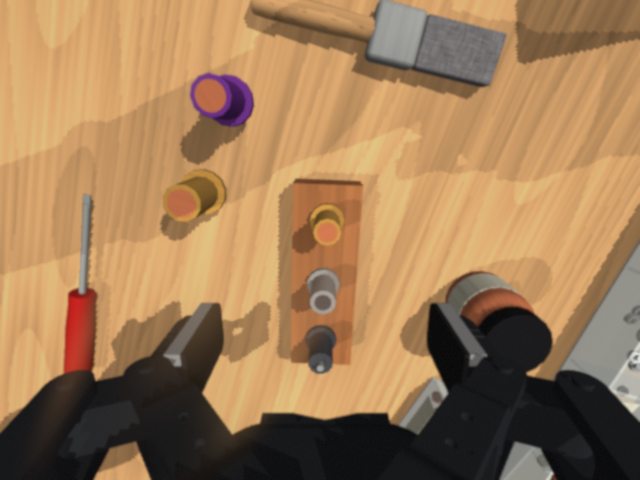

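Wrist view: the brass die's top is at (327,232), upright in the rack's end hole. The steel die is at (322,298), the dark one at (320,362), and the jar lid at (512,338).

Run:
```python
from h import *
a=np.load("c_obs.npy");o=dict(tcp_pos=a[:3],orientation=a[3:])
w=ray("wrist",(327,232),o)
print(tri(w,ray("top",(220.5,241.2)),ray("side",(298.1,310.8))),atz(w,.07),atz(ray("wrist",(320,362),o),.07),atz(ray("wrist",(512,338),o),.085),atz(ray("wrist",(183,204),o),.08))
```

```text
(array([0.5525, 0.2967, 0.068 ]), [0.8, 1.5, 1.7]) [0.5525 0.2981 0.07  ] [0.5827 0.185  0.07  ] [0.7172 0.264  0.085 ] [0.447  0.2891 0.08  ]
```

{"fn": "servo_tool", "kwargs": {"motion": [[0,-0.02,-0.01,0,1],[0,-0.06,-0.025,0,1],[0.005,-0.105,-0.045,0,1],[0.01,-0.15,-0.065,-1,1],[0.015,-0.195,-0.08,-2,1],[0.02,-0.24,-0.1,-3,1],[0.025,-0.28,-0.115,-4,1],[0.03,-0.3,-0.124,-4,1]]}}

```text
clock: 2.3
tcp_pos: [0.5248, -0.0282, 0.3308]
orientation: [-0.301, 1.551, 0.298]
contact_force: [-0.6, 0.3, 0.2]
grip_width: 0.0001
```

{"fn": "servo_tool", "kwargs": {"motion": [[0,-0.03,-0.014,0,1],[0,-0.07,-0.032,0,1],[0,-0.11,-0.05,0,1],[0,-0.135,-0.06,0,1],[0,-0.145,-0.063,0,1],[0,-0.145,-0.063,0,1],[0,-0.145,-0.063,0,1]]}}

```text
clock: 3.0
tcp_pos: [0.5209, -0.1839, 0.3309]
orientation: [-0.303, 1.551, 0.302]
contact_force: [-0.2, 0.2, 0.2]
grip_width: -0.0003
```

Run:
```python
from h import *
o=get_obs();im=grab_frame("wrist");cv2.imwrite("pics/d.png",im[:,:,::-1]);np.save("d_obs.npy",np.r_[o["tcp_pos"],o["orientation"]]);print(o["tcp_pos"],o["contact_force"],R.from_rotvec(o["orientation"]).as_matrix(),o["joints"],delta(o,(.5125,-.190,.31)))
```

```text
[ 0.5209 -0.1839  0.3309] [-0.2154  0.2167  0.1577] [[-0.001  -0.3756  0.9268]
 [-0.0009  0.9268  0.3756]
 [-1.     -0.0005 -0.0013]] [-0.1058  0.3819  0.4172  1.9449 -0.1998  0.8555  0.8015] [ 0.0209 -0.0025 -0.0101]
```

View pics/d.png

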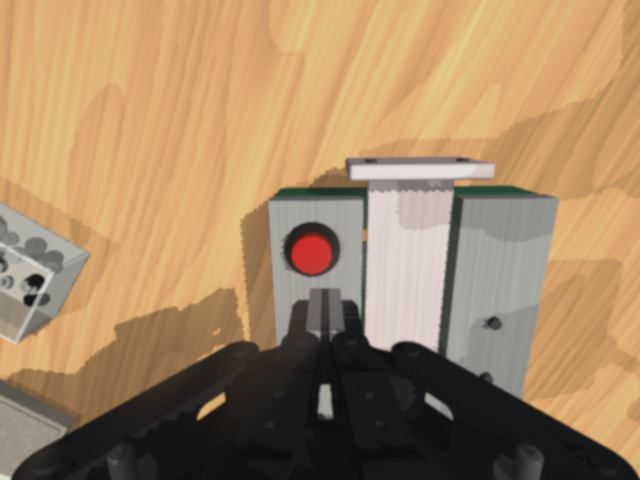

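Wrist view at the press: button centre is (312,255), and the slide plate's top strip runs (347–494, 165–178), level in the image, so the tool is aligned with the press. The guide's front edge is at row 197.

Run:
```python
from h import *
a=np.load("d_obs.npy");o=dict(tcp_pos=a[:3],orientation=a[3:]);W=lambda p:ray("wrist",p,o)
b=W((312,255))
bt=tri(b,ray("top",(432,253.1)),ray("side",(346.9,171.4)));print(bt,atz(b,.077))
L=atz(W((347,171)),.08);Rr=atz(W((494,171)),.08)
g1=atz(W((272,198)),.062);g2=atz(W((555,198)),.062)
print("plate",L,Rr,np.linalg.norm(L-Rr),"guides",g1,g2,np.linalg.norm(g1-g2))
for p,q in((L,Rr),(g1,g2)):
    y=(q-p)[:2];y/=np.linalg.norm(y);print("y",y,"x",y[1],-y[0])
x=np.array([y[1],-y[0]]);m=(L+Rr)[:2]/2
y=np.array([-x[1],x[0]])
print("origin from plate",m+.145*x,"button rel",(atz(b,.077)[:2]-m-.145*x)@np.c_[x,y],"guide",((g1+g2)[:2]/2-m-.145*x)@np.c_[x,y],"socket",m+.055*x)
print(delta(o,(*atz(b,.077)[:2],.27)))
```

```text
(array([ 0.5136, -0.192 ,  0.0729]), [1.2, 0.7, 1.4]) [ 0.5142 -0.1912  0.077 ]
plate [ 0.5137 -0.1309  0.08  ] [ 0.5973 -0.0971  0.08  ] 0.09011666519272579 guides [ 0.4754 -0.1683  0.062 ] [ 0.6533 -0.0962  0.062 ] 0.19201295568755045
y [0.927  0.3751] x 0.3750946771031092 -0.9269865064869685
y [0.9268 0.3756] x 0.37557851162086847 -0.9267905813120099
origin from plate [ 0.61   -0.2484] button rel [-0.089  -0.0673] guide [-0.1248  0.0013] socket [ 0.5762 -0.165 ]
[ 0.0609 -0.0042 -0.0089]
```

{"fn": "servo_tool", "kwargs": {"motion": [[0.015,-0.002,-0.004,0,1],[0.04,-0.004,-0.009,0,1],[0.06,-0.004,-0.009,0,1],[0.068,-0.004,-0.009,0,1],[0.072,-0.004,-0.009,0,1],[0.073,-0.004,-0.009,0,1],[0.073,-0.004,-0.009,0,1]], "force": 30}}

```text
clock: 3.75
tcp_pos: [0.5145, -0.1906, 0.2586]
orientation: [-0.304, 1.55, 0.302]
contact_force: [0.9, 0.1, 0.3]
grip_width: -0.0005
```

{"fn": "servo_tool", "kwargs": {"motion": [[0.003,0,0,0,1],[0.006,0,0,0,1],[0.008,0,0,0,1],[0.009,0,0,0,1],[0.01,0,0,0,1],[0.011,0,0,0,1],[0.012,0,0,0,1],[0.012,0,0,0,1]]}}

```text
clock: 4.55
tcp_pos: [0.5144, -0.1906, 0.2464]
orientation: [-0.304, 1.55, 0.302]
contact_force: [-1.0, 0.7, 2.5]
grip_width: -0.0002
```

{"fn": "servo_tool", "kwargs": {"motion": [[0.0005,0,0,0,1],[0.001,0,0,0,1],[0.0015,0,0,0,1],[0.002,0,0,0,1],[0.0025,0,0,0,1],[0.0025,0,0,0,1],[0.0025,0,0,0,1]]}}

```text
clock: 5.25
tcp_pos: [0.5145, -0.1906, 0.2439]
orientation: [-0.304, 1.55, 0.302]
contact_force: [-1.0, 1.4, 2.7]
grip_width: -0.0001
```

Run:
```python
from h import *
print(get_obs()["contact_force"])
a=grab_frame("top")[120:300,350:560];b=grab_frame("side")[120:260,240:400]
cv2.imwrite("pics/e.png",np.hstack([cv2.resize(a,(400,343)),cv2.resize(b,(392,343))])[:,:,::-1])
```

```text
[-1.0355  1.4272  2.702 ]
```

View pics/e.png

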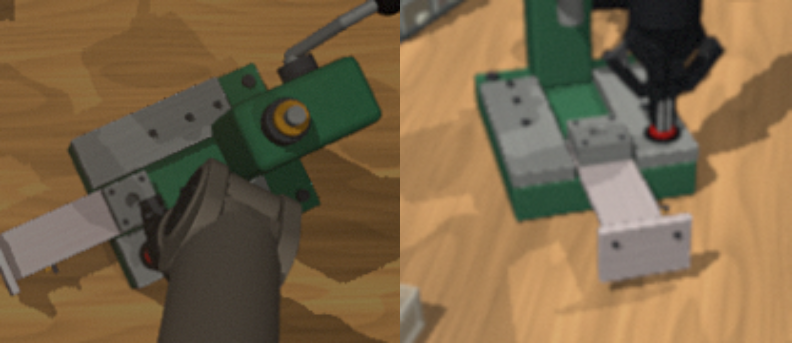

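The slide has sprung out: the plate is in front and the die block at (130,205) is clear of the head. I'll lift and look at the socket from close by.

{"fn": "servo_tool", "kwargs": {"motion": [[-0.015,0,0,0,1],[-0.045,0,0.005,0,1],[-0.07,-0.003,0.025,0,1],[-0.085,-0.008,0.05,0,1],[-0.087,-0.012,0.066,0,1],[-0.087,-0.012,0.067,0,1],[-0.087,-0.012,0.067,0,1]]}}

```text
clock: 6.05
tcp_pos: [0.5807, -0.1764, 0.331]
orientation: [-0.304, 1.55, 0.302]
contact_force: [-0.3, -0.0, -0.1]
grip_width: -0.0003
```

Run:
```python
from h import *
o=get_obs();im=grab_frame("wrist");cv2.imwrite("pics/f.png",im[100:340,160:480,::-1].repeat(2,0).repeat(2,1));np.save("f_obs.npy",np.r_[o["tcp_pos"],o["orientation"]]);print(o["tcp_pos"],o["contact_force"])
```

```text
[ 0.5807 -0.1764  0.331 ] [-0.2547 -0.0433 -0.1323]
```

View pics/f.png

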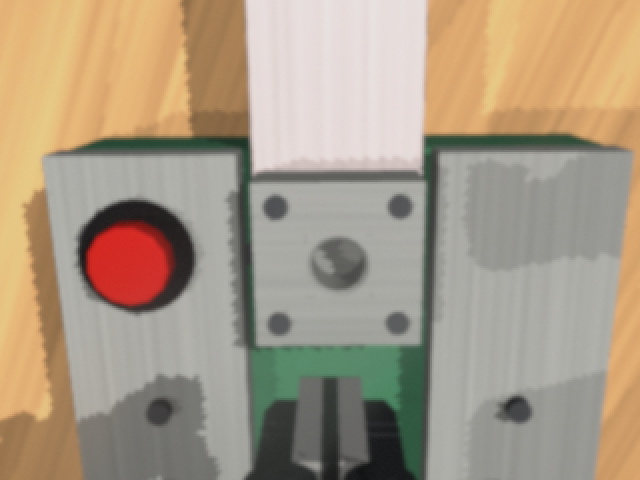

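Run:
```python
from h import *
a=np.load("f_obs.npy");o=dict(tcp_pos=a[:3],orientation=a[3:])
s=ray("wrist",(329.1,232.1),o);S=atz(s,.078);print("socket",S)
x=np.array([.3756,-.9268]);y=np.array([.9268,.3756]);print("origin by socket",S[:2]+.09*x)
c=camera_params("wrist");Ti=np.linalg.inv(c["T_tool_cam"])
for q in((.173,0,0),(.173,.011,0),(.155,0,0)): print(cv2.projectPoints(np.array([q]),cv2.Rodrigues(Ti[:3,:3])[0],Ti[:3,3],c["mtx"],c["D"])[0].ravel())
ob=get_obs();print("to brass",delta(ob,(.5525,.298,.33)))
M=R.from_rotvec(a[3:]).as_matrix();b=np.load("c_obs.npy")
rd=np.array([.5827-.5525,.185-.298]);print("rack dir",rd/np.linalg.norm(rd),np.degrees(np.arctan2(rd[1],rd[0])),"tool -y",np.degrees(np.arctan2(-M[1,1],-M[0,1])))
```

```text
socket [ 0.5784 -0.1644  0.078 ]
origin by socket [ 0.6122 -0.2479]
[325.0938 307.9271]
[325.1125 285.424 ]
[325.1616 329.843 ]
to brass [0.0002 0.4502 0.153 ]
rack dir [ 0.2582 -0.9661] -75.03702881056131 tool -y -67.86107431893811
```

Socket centre is at crop (338,264), full frame (329,232), i.e. (0.578, -0.164). The red button is back up. Now to the brass die.

{"fn": "servo_tool", "kwargs": {"motion": [[0,0.02,0.007,0,0.9],[0,0.06,0.02,0,0.5],[0,0.105,0.036,0,0.1],[0,0.15,0.051,0,-0.18],[0,0.195,0.066,0,-0.18],[0,0.24,0.082,0,-0.18],[0,0.28,0.095,0,-0.18],[0,0.31,0.105,0,-0.18]]}}

```text
clock: 6.9
tcp_pos: [0.5593, 0.1523, 0.3301]
orientation: [-0.304, 1.553, 0.304]
contact_force: [0.1, 0.4, 0.4]
grip_width: 0.0501
```

{"fn": "servo_tool", "kwargs": {"motion": [[0,0.035,0.012,0,-0.18],[0,0.075,0.026,0,-0.18],[0,0.11,0.038,0,-0.18],[0.01,0.13,0.045,0,-0.18],[0.025,0.14,0.048,0,-0.18],[0.025,0.14,0.048,0,-0.18],[0.025,0.14,0.048,0,-0.18]]}}

```text
clock: 7.6
tcp_pos: [0.551, 0.2975, 0.3038]
orientation: [-0.304, 1.555, 0.3]
contact_force: [0.3, -0.9, 0.1]
grip_width: 0.0506
```

Run:
```python
from h import *
o=get_obs();im=grab_frame("wrist");cv2.imwrite("pics/g.png",im[100:340,160:480,::-1].repeat(2,0).repeat(2,1));np.save("g_obs.npy",np.r_[o["tcp_pos"],o["orientation"]]);print(o["tcp_pos"],o["grip_width"],delta(o,(.5525,.298,.215)))
```

```text
[0.551  0.2975 0.3038] 0.05058049249526321 [0.0888 0.0001 0.0021]
```

View pics/g.png

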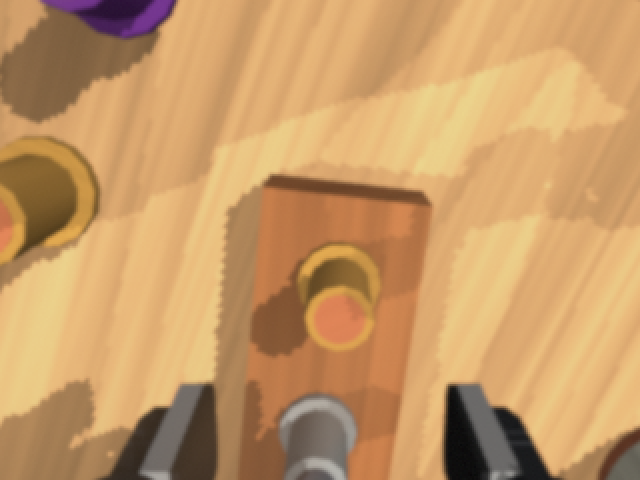

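Brass die's top is centred at crop (340,317), full frame (330,258.5), between the open jaws. The neighbours are clear.

Run:
```python
from h import *
a=np.load("g_obs.npy");o=dict(tcp_pos=a[:3],orientation=a[3:]);b=np.load("c_obs.npy");o2=dict(tcp_pos=b[:3],orientation=b[3:])
p=atz(ray("wrist",(330,258.5),o),.07);print(p,tri(ray("wrist",(330,258.5),o),ray("wrist",(327,232),o2),ray("top",(220.5,241.2)),ray("side",(298.1,310.8))));print(delta(get_obs(),(*p[:2],.215)))
```

```text
[0.5524 0.2986 0.07  ] (array([0.5526, 0.297 , 0.0679]), [0.8, 0.5, 1.5, 1.9])
[0.0895 0.0009 0.0018]
```

{"fn": "servo_tool", "kwargs": {"motion": [[0.015,0.0009,0.0018,0,-0.18],[0.045,0.0009,0.0018,0,-0.18],[0.07,0.0009,0.0018,0,-0.18],[0.083,0.0009,0.0018,0,-0.18],[0.088,0.0009,0.0018,0,-0.18],[0.088,0.0009,0.0018,0,-0.18]]}}

```text
clock: 8.25
tcp_pos: [0.5527, 0.2981, 0.2162]
orientation: [-0.303, 1.554, 0.299]
contact_force: [-0.8, 0.6, -0.1]
grip_width: 0.0505
```

{"fn": "servo_tool", "kwargs": {"motion": [[0,0,0,0,0.2],[0,0,0,0,0.4],[0,0,0,0,1],[0,0,0,0,1],[0,0,0,0,1],[0,0,0,0,1]], "force": 40}}

```text
clock: 8.85
tcp_pos: [0.5531, 0.2982, 0.2174]
orientation: [-0.302, 1.553, 0.299]
contact_force: [-0.9, -0.8, 7.0]
grip_width: 0.0208
```

{"fn": "servo_tool", "kwargs": {"motion": [[-0.005,0,0,0,1],[-0.02,0,0,0,1],[-0.05,0,0,0,1],[-0.085,0,0,0,1],[-0.11,0,0,0,1],[-0.115,0,0,0,1],[-0.115,0,0,0,1]]}}

```text
clock: 9.55
tcp_pos: [0.5535, 0.2985, 0.3336]
orientation: [-0.301, 1.551, 0.3]
contact_force: [0.4, -0.7, -2.8]
grip_width: 0.0203
```

Run:
```python
from h import *
o=get_obs();im=grab_frame("wrist");cv2.imwrite("pics/h.png",im[100:400,120:520,::-1].repeat(2,0).repeat(2,1));print(o["tcp_pos"],o["grip_width"],o["contact_force"],delta(o,(.5784,-.1644,.335)))
```

```text
[0.5535 0.2985 0.3336] 0.02025540270245798 [ 0.386  -0.7388 -2.7919] [-0.0009 -0.4387 -0.15  ]
```

View pics/h.png

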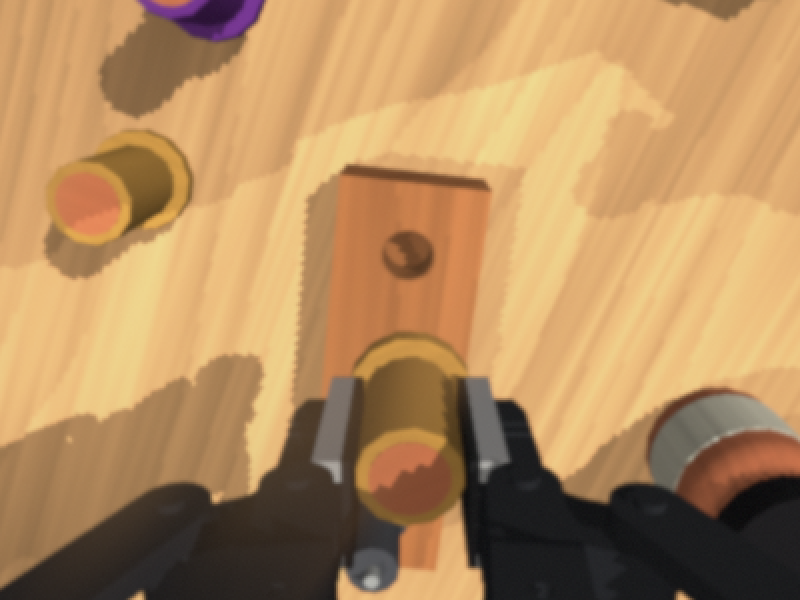

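The die is held upright, alone: top ring centred at crop (411,475), full frame (325.5,337.6), collar front edge at (325,267). The hole below it is empty and the neighbours are unmoved. Next: the die's offset in the tool frame.

Run:
```python
from h import *
I=dict(tcp_pos=np.zeros(3),orientation=np.zeros(3))
def atx(px,x): o,d=ray("wrist",px,I); return o+d*(x-o[0])/d[0]
print("top",atx((325.5,337.6),.1474),"left/right",atx((298.5,337.6),.1474),atx((352.5,337.6),.1474))
print("collar front edge lower",atx((325,267),.1474+.040), "upper", atx((325,267),.1474+.034))
print(atx((296,290),.1474+.034)[2],atx((354,290),.1474+.034)[2])
```

```text
top [0.1474 0.0014 0.0001] left/right [ 0.1474  0.0014 -0.0101] [0.1474 0.0014 0.0103]
collar front edge lower [ 0.1874  0.0139 -0.    ] upper [ 0.1814  0.0163 -0.    ]
-0.013554991046006432 0.01349274512825498
```

{"fn": "servo_tool", "kwargs": {"motion": [[0,-0.015,-0.005,0,1],[0,-0.05,-0.017,0,1],[0,-0.09,-0.031,0,1],[0,-0.13,-0.044,0,1],[0,-0.17,-0.058,0,1],[0,-0.21,-0.072,0,1],[0,-0.245,-0.084,0,1],[0,-0.27,-0.092,0,1]]}}

```text
clock: 10.4
tcp_pos: [0.5674, 0.009, 0.3315]
orientation: [-0.3, 1.557, 0.295]
contact_force: [0.7, 0.1, -0.3]
grip_width: 0.021
```

{"fn": "servo_tool", "kwargs": {"motion": [[0,-0.03,-0.01,0,1],[0,-0.065,-0.022,0,1],[0,-0.1,-0.035,0,1],[0,-0.13,-0.046,0,1],[0,-0.145,-0.05,0,1],[0,-0.145,-0.05,0,1],[0,-0.145,-0.05,0,1]]}}

```text
clock: 11.1
tcp_pos: [0.5744, -0.1433, 0.3313]
orientation: [-0.3, 1.558, 0.297]
contact_force: [0.1, 1.2, -1.9]
grip_width: 0.0206
```

Run:
```python
from h import *
o=get_obs();print(o["tcp_pos"],o["grip_width"],o["contact_force"],delta(o,(.5784,-.1644,.335))-[0,.0008,0],o["orientation"])
```

```text
[ 0.5744 -0.1433  0.3313] 0.020559189624641035 [ 0.0605  1.2347 -1.9035] [-0.0036 -0.0219 -0.0041] [-0.2998  1.5582  0.2965]
```

{"fn": "servo_tool", "kwargs": {"motion": [[0,-0.012,-0.002,0,1],[0,-0.02,-0.0035,0,1],[0.01,-0.0219,-0.004,0,1],[0.025,-0.0219,-0.004,0,1],[0.037,-0.0219,-0.004,0,1],[0.043,-0.0219,-0.004,0,1],[0.043,-0.0219,-0.004,0,1],[0.043,-0.0219,-0.004,0,1]]}}

```text
clock: 11.9
tcp_pos: [0.5786, -0.1652, 0.2883]
orientation: [-0.3, 1.558, 0.297]
contact_force: [1.0, -0.8, -1.2]
grip_width: 0.0204
```

Run:
```python
from h import *
o=get_obs();im=grab_frame("wrist");cv2.imwrite("pics/i.png",im[100:400,120:520,::-1].repeat(2,0).repeat(2,1));print(o["tcp_pos"],o["grip_width"],o["contact_force"],delta(o,(.5784,-.1644,.2654))-[0,.0008,0],R.from_rotvec(o["orientation"]).as_matrix())
```

```text
[ 0.5786 -0.1652  0.2883] 0.020386589173472757 [ 0.9922 -0.7863 -1.2385] [0.0229 0.     0.0003] [[-0.0076 -0.3708  0.9287]
 [-0.0036  0.9287  0.3707]
 [-1.     -0.0005 -0.0084]]
```

View pics/i.png

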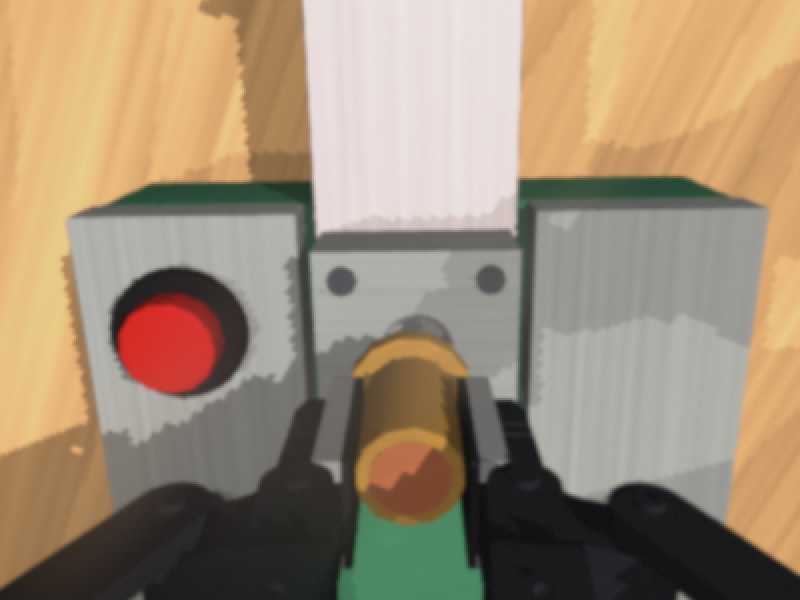

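Run:
```python
from h import *
o=get_obs();M=R.from_rotvec(o["orientation"]).as_matrix();t=o["tcp_pos"]
c=camera_params("wrist")
def proj(P):
    T=np.eye(4);T[:3,:3]=M;T[:3,3]=t;W=np.linalg.inv(T@c["T_tool_cam"])
    return cv2.projectPoints(np.array([P],float),cv2.Rodrigues(W[:3,:3])[0],W[:3,3],c["mtx"],c["D"])[0].ravel()
S=np.array([.5784,-.1644,.078]);f=np.array([-.3756,.9268,0])
print("centre",proj(S),"front edge r10.25",proj(S+.01025*f),"seen 329.5,257")
foot=t+M@[.2034,.0008,0];print("foot",foot,"correction tool",M.T@(S-foot), "axis at S height ok")
for q in [(341,281),(490,280)]: print(atz(ray("wrist",(q[0]/2+120,q[1]/2+100),o),.078))
a=np.load("f_obs.npy");o2=dict(tcp_pos=a[:3],orientation=a[3:])
for q in [(275,207),(400,207)]: print(atz(ray("wrist",(q[0]/2+160,q[1]/2+100),o2),.078))
```

```text
centre [328.0807 272.8329] front edge r10.25 [328.0424 255.2708] seen 329.5,257
foot [ 0.577  -0.1653  0.0853] correction tool [0.0072 0.0003 0.0017] axis at S height ok
[ 0.5528 -0.1546  0.078 ]
[ 0.5896 -0.1395  0.078 ]
[ 0.5525 -0.1545  0.078 ]
[ 0.5895 -0.1394  0.078 ]
```

Screw positions agree to 0.3 mm between the two heights. Only a small tilt offset needs correcting, 1.8 mm along tool z. Descending gently.

{"fn": "servo_tool", "kwargs": {"motion": [[0,0,0.0018,0,1],[0.002,0,0.0018,0,1],[0.004,0,0.0018,0,1],[0.006,0,0.0018,0,1],[0.008,0,0.0018,0,1],[0.01,0,0.0018,0,1],[0.01,0,0.0018,0,1]]}}

```text
clock: 12.65
tcp_pos: [0.5801, -0.1646, 0.2782]
orientation: [-0.3, 1.558, 0.297]
contact_force: [0.5, 0.3, -1.7]
grip_width: 0.0203
```

{"fn": "servo_tool", "kwargs": {"motion": [[0.001,0,0,0,1],[0.002,0,0,0,1],[0.003,0,0,0,1],[0.004,0,0,0,1],[0.005,0,0,0,1],[0.006,0,0,0,1],[0.006,0,0,0,1]]}}

```text
clock: 13.35
tcp_pos: [0.58, -0.1647, 0.2721]
orientation: [-0.3, 1.559, 0.297]
contact_force: [0.1, 0.3, -2.5]
grip_width: 0.0208
```

Going in freely. Continuing to the collar.

{"fn": "servo_tool", "kwargs": {"motion": [[0.001,0,0,0,1],[0.002,0,0,0,1],[0.003,0,0,0,1],[0.004,0,0,0,1],[0.005,0,0,0,1],[0.0055,0,0,0,1],[0.0055,0,0,0,1]]}}

```text
clock: 14.05
tcp_pos: [0.58, -0.1646, 0.2665]
orientation: [-0.3, 1.559, 0.297]
contact_force: [-0.6, -0.1, -1.3]
grip_width: 0.0205
```

{"fn": "servo_tool", "kwargs": {"motion": [[0.0005,0,0,0,1],[0.001,0,0,0,1],[0.0015,0,0,0,1],[0.002,0,0,0,1],[0.0025,0,0,0,1],[0.0025,0,0,0,1]]}}

```text
clock: 14.65
tcp_pos: [0.58, -0.1649, 0.2654]
orientation: [-0.299, 1.558, 0.297]
contact_force: [-4.4, 1.9, 11.4]
grip_width: 0.0205
```

Seated at the predicted height (0.2654) with 11 N. Releasing.

{"fn": "servo_tool", "kwargs": {"motion": [[-0.001,0,0,0,1],[-0.001,0,0,0,0.4],[-0.001,0,0,0,0.1],[-0.001,0,0,0,-0.1],[-0.001,0,0,0,-0.1],[-0.001,0,0,0,-0.1]]}}

```text
clock: 15.25
tcp_pos: [0.58, -0.1648, 0.2663]
orientation: [-0.299, 1.558, 0.297]
contact_force: [0.6, 0.1, 0.7]
grip_width: 0.047
```

{"fn": "servo_tool", "kwargs": {"motion": [[-0.01,0,0,0,-0.1],[-0.035,0,0,0,-0.1],[-0.06,0,0,0,-0.1],[-0.065,0,0,0,-0.1],[-0.065,0,0,0,-0.1]]}}

```text
clock: 15.75
tcp_pos: [0.5808, -0.1648, 0.3327]
orientation: [-0.3, 1.556, 0.296]
contact_force: [-0.9, 0.9, 0.2]
grip_width: 0.047
```

Run:
```python
from h import *
o=get_obs();im=grab_frame("wrist");cv2.imwrite("pics/j.png",im[100:400,120:520,::-1].repeat(2,0).repeat(2,1));np.save("j_obs.npy",np.r_[o["tcp_pos"],o["orientation"]]);M=R.from_rotvec(o["orientation"]).as_matrix();print(o["tcp_pos"],o["contact_force"],M)
og=np.array([.611,-.248]);x=np.array([.3756,-.9268])
print("face out",og-.27*x,"start",og-.295*x,delta(o,(*(og-.31*x),.33)),delta(o,(*(og-.31*x),.213)))
```

```text
[ 0.5808 -0.1648  0.3327] [-0.8584  0.9186  0.15  ] [[-0.005  -0.3704  0.9289]
 [-0.0031  0.9289  0.3704]
 [-1.     -0.001  -0.0058]]
face out [0.5096 0.0022] start [0.5002 0.0254] [ 0.0025  0.2215 -0.0045] [ 0.1195  0.2217 -0.0038]
```

View pics/j.png

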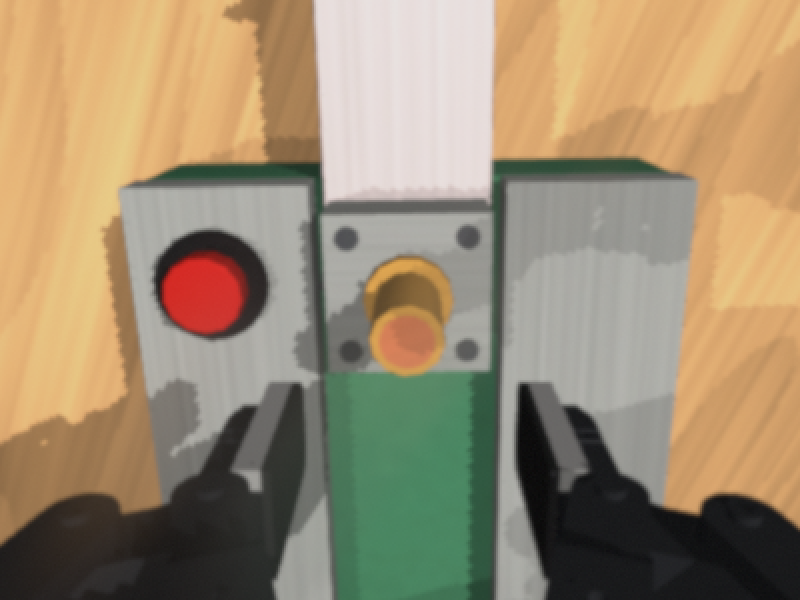

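The die stands upright with its collar flat on the block (collar at (408,300) in the crop, jaws clear). Next: shut the fingers, move in front of the plate and descend.

{"fn": "servo_tool", "kwargs": {"motion": [[0,0.02,0,0,0.2],[0,0.06,-0.001,0,0.6],[0,0.105,-0.002,0,1],[0,0.15,-0.003,0,1],[0,0.19,-0.004,0,1],[0,0.215,-0.004,0,1],[0,0.222,-0.004,0,1],[0,0.222,-0.004,0,1]]}}

```text
clock: 16.6
tcp_pos: [0.494, 0.041, 0.3309]
orientation: [-0.301, 1.559, 0.299]
contact_force: [0.4, -0.4, 0.0]
grip_width: -0.0001
```

{"fn": "servo_tool", "kwargs": {"motion": [[0.015,0,0,0,1],[0.05,0,0,0,1],[0.085,0,0,0,1],[0.11,0,0,0,1],[0.119,0,0,0,1],[0.119,0,0,0,1],[0.119,0,0,0,1]]}}

```text
clock: 17.3
tcp_pos: [0.4937, 0.0398, 0.2126]
orientation: [-0.3, 1.558, 0.297]
contact_force: [0.3, 0.6, 0.4]
grip_width: 0.0
```

Run:
```python
from h import *
o=get_obs();M=R.from_rotvec(o["orientation"]).as_matrix();print(o["tcp_pos"],o["contact_force"],o["joints"],M)
og=np.array([.611,-.248]);x=np.array([.3756,-.9268]);y=np.array([.9268,.3756]);d=o["tcp_pos"][:2]-og;print("press coords",d@x,d@y)
```

```text
[0.4937 0.0398 0.2126] [0.3319 0.5652 0.4225] [-0.4493  0.4903  0.3     2.1378 -0.2633  0.5556  0.4238] [[-0.0073 -0.3714  0.9285]
 [-0.0032  0.9285  0.3713]
 [-1.     -0.0003 -0.0079]]
press coords -0.3108177494888902 -0.0006484606106866867
```

{"fn": "servo_tool", "kwargs": {"motion": [[0,-0.008,0,0,1],[0,-0.018,0,0,1],[0,-0.024,0,0,1],[0,-0.028,0,0,1],[0,-0.032,0,0,1],[0,-0.036,0,0,1],[0,-0.04,0,0,1],[0,-0.045,0,0,1]]}}

```text
clock: 18.1
tcp_pos: [0.5104, -0.0013, 0.2125]
orientation: [-0.301, 1.558, 0.299]
contact_force: [-0.9, 4.1, 1.9]
grip_width: -0.0001
```

{"fn": "servo_tool", "kwargs": {"motion": [[0,-0.005,0,0,1],[0,-0.011,0,0,1],[0,-0.017,0,0,1],[0,-0.024,0,0,1],[0,-0.031,0,0,1],[0,-0.038,0,0,1],[0,-0.044,0,0,1],[0,-0.05,0,0,1]]}}

```text
clock: 18.9
tcp_pos: [0.5292, -0.0465, 0.2124]
orientation: [-0.301, 1.558, 0.302]
contact_force: [-0.4, 7.5, 2.4]
grip_width: 0.0005
```

{"fn": "servo_tool", "kwargs": {"motion": [[0,-0.006,0,0,1],[0,-0.012,0,0,1],[0,-0.018,0,0,1],[0,-0.024,0,0,1],[0,-0.03,0,0,1],[0,-0.036,0,0,1],[0,-0.041,0,0,1],[0,-0.045,0,0,1]]}}

```text
clock: 19.7
tcp_pos: [0.546, -0.0869, 0.2121]
orientation: [-0.3, 1.559, 0.305]
contact_force: [-2.7, 8.7, 2.8]
grip_width: 0.0001
```

Run:
```python
from h import *
o=get_obs()
og=np.array([.611,-.248]);x=np.array([.3756,-.9268]);y=np.array([.9268,.3756]);d=o["tcp_pos"][:2]-og;print("press coords",d@x,d@y,o["contact_force"],o["contact_force"][:2]@x,o["tcp_pos"])
```

```text
press coords -0.1737722715661533 0.00025699791904023434 [-2.7108  8.7464  2.833 ] -9.124339176503003 [ 0.546  -0.0869  0.2121]
```

{"fn": "servo_tool", "kwargs": {"motion": [[0,-0.002,0,0,1],[0,-0.004,0,0,1],[0,-0.006,0,0,1],[0,-0.008,0,0,1],[0,-0.01,0,0,1],[0,-0.012,0,0,1]]}}

```text
clock: 20.3
tcp_pos: [0.5498, -0.0953, 0.2118]
orientation: [-0.299, 1.561, 0.311]
contact_force: [-4.8, 11.6, 8.8]
grip_width: -0.0002
```

{"fn": "servo_tool", "kwargs": {"motion": [[0,-0.001,0,0,1],[0,-0.002,0,0,1],[0,-0.003,0,0,1]]}}

```text
clock: 20.6
tcp_pos: [0.5502, -0.0958, 0.2117]
orientation: [-0.297, 1.564, 0.317]
contact_force: [-6.8, 11.3, 9.9]
grip_width: 0.0001
```

Run:
```python
from h import *
o=get_obs();M=R.from_rotvec(o["orientation"]).as_matrix()
og=np.array([.611,-.248]);x=np.array([.3756,-.9268]);y=np.array([.9268,.3756]);d=o["tcp_pos"][:2]-og;print("press coords",d@x,d@y,o["contact_force"],"Fx",o["contact_force"][:2]@x,"Fy",o["contact_force"][:2]@y,o["moment"],o["joints"],o["tau"])
print(M); t=o["tcp_pos"]+M@[.165,-.011,0];print("tip front press x",(t[:2]-og)@x,(t[:2]-og)@y,t[2])
print("moment in press",o["moment"][:2]@x,o["moment"][:2]@y,o["moment"][2])
a=grab_frame("top")[120:300,350:560];b=grab_frame("side")[120:260,240:400]
cv2.imwrite("pics/k.png",np.hstack([cv2.resize(a,(400,343)),cv2.resize(b,(392,343))])[:,:,::-1])
```

```text
press coords -0.16386056967605564 0.0008420603229262344 [-6.7814 11.3497  9.8895] Fx -13.06595766271476 Fy -2.022049324720531 [ 2.0542  1.0714 -0.0567] [-0.156   0.5664  0.2837  1.9864 -0.2667  0.642   0.6937] [  5.6331 -48.6474  11.277  -19.3127   1.5798  -2.4764   0.0164]
[[-0.0168 -0.3804  0.9247]
 [ 0.0092  0.9247  0.3806]
 [-0.9998  0.0149 -0.012 ]]
tip front press x -0.15530930636359153 -0.0010964902614882303 0.04656303236460524
moment in press -0.22141614775009924 2.3062226021197954 -0.05667953472848089
```

{"fn": "servo_tool", "kwargs": {"motion": [[-0.001,-0.002,0,0,1],[-0.001,-0.0035,0,0,1],[-0.001,-0.0045,0,0,1]]}}

```text
clock: 21.0
tcp_pos: [0.5509, -0.0972, 0.2121]
orientation: [-0.295, 1.567, 0.323]
contact_force: [-5.9, 11.4, 6.6]
grip_width: 0.0004
```

{"fn": "servo_tool", "kwargs": {"motion": [[-0.001,-0.003,0,0,1],[-0.001,-0.005,0,0,1],[-0.001,-0.006,0,0,1]]}}

```text
clock: 21.3
tcp_pos: [0.5524, -0.1005, 0.2122]
orientation: [-0.294, 1.57, 0.328]
contact_force: [-3.3, 9.2, 1.6]
grip_width: -0.0
```

```bash
cat > st.py <<'E'
from h import *
o=get_obs();M=R.from_rotvec(o["orientation"]).as_matrix()
og=np.array([.611,-.248]);x=np.array([.3756,-.9268]);y=np.array([.9268,.3756]);F=o["contact_force"]
t=o["tcp_pos"]+M@[.165,-.011,0];print("tip front x",(t[:2]-og)@x,(t[:2]-og)@y,t[2],"F",F[:2]@x,F[:2]@y,F[2],"tilt",M[:,0]);print("tool dirs of press x",M.T@[*x,0],"up",M.T@[0,0,1])
E
python3 st.py
```

```text
tip front x -0.1518615011926824 -0.001650504019218301 0.046977337101197614 F -9.786073861449346 0.42176083255542085 1.6237083035812987 tilt [-0.0254  0.0167 -0.9995]
tool dirs of press x [-0.0251 -0.9996 -0.0103] up [-0.9995  0.0252 -0.017 ]
```

{"fn": "servo_tool", "kwargs": {"motion": [[-0.0005,-0.002,0,0,1],[-0.0005,-0.0035,0,0,1],[-0.0005,-0.005,0,0,1]]}}

```text
clock: 21.6
tcp_pos: [0.5538, -0.1033, 0.2122]
orientation: [-0.293, 1.572, 0.332]
contact_force: [-2.7, 7.1, 3.7]
grip_width: -0.0002
```

{"fn": "servo_tool", "kwargs": {"motion": [[-0.0005,-0.002,0,0,1],[-0.0005,-0.0035,0,0,1],[-0.0005,-0.005,0,0,1]]}}

```text
clock: 21.9
tcp_pos: [0.555, -0.1056, 0.2121]
orientation: [-0.291, 1.575, 0.337]
contact_force: [-5.4, 12.6, 7.6]
grip_width: -0.0001
```

```bash
python3 st.py
```

```text
tip front x -0.1475678911148387 -0.0017035410047158898 0.046897027079294246 F -13.683084838812501 -0.2696814951416831 7.566710393945493 tilt [-0.032   0.0233 -0.9992]
tool dirs of press x [-0.0336 -0.9994 -0.0142] up [-0.9992  0.0339 -0.0204]
```

{"fn": "servo_tool", "kwargs": {"motion": [[-0.001,-0.002,0,0,1],[-0.001,-0.0035,0,0,1],[-0.001,-0.005,0,0,1]]}}

```text
clock: 22.2
tcp_pos: [0.5557, -0.1066, 0.2123]
orientation: [-0.288, 1.579, 0.345]
contact_force: [-8.6, 16.3, 10.3]
grip_width: 0.0
```

```bash
python3 st.py
```

```text
tip front x -0.14765930192653384 -0.002045002138826789 0.0470173623711328 F -18.35930354927919 -1.8075247060875257 10.28318467336035 tilt [-0.0382  0.0291 -0.9988]
tool dirs of press x [-0.0414 -0.999  -0.0172] up [-0.9988  0.0418 -0.0238]
```

The tip stopped while the force rose to 18 N, which points to the rigid stop past the click. Backing off slowly to see whether it stays.

{"fn": "servo_tool", "kwargs": {"motion": [[0,0.002,0,0,1],[0,0.004,0,0,1],[0,0.006,0,0,1],[0,0.006,0,0,1]]}}

```text
clock: 22.6
tcp_pos: [0.5533, -0.1017, 0.2125]
orientation: [-0.288, 1.579, 0.344]
contact_force: [-0.3, 0.1, -0.5]
grip_width: 0.0003
```

{"fn": "servo_tool", "kwargs": {"motion": [[0,0.002,0,0,1],[0,0.005,0,0,1],[0,0.008,0,0,1],[0,0.01,0,0,1],[0,0.01,0,0,1]]}}

```text
clock: 23.1
tcp_pos: [0.5493, -0.0921, 0.2129]
orientation: [-0.288, 1.579, 0.345]
contact_force: [-0.1, -0.3, 0.2]
grip_width: 0.0001
```

```bash
python3 st.py
```

```text
tip front x -0.16343796486212592 -0.002541164665299985 0.04763869766135492 F 0.26548616547847376 -0.22055785729806895 0.21383944407395386 tilt [-0.0381  0.0285 -0.9989]
tool dirs of press x [-0.0407 -0.999  -0.0171] up [-0.9989  0.0411 -0.024 ]
```

Zero force after withdrawing 16 mm, so the slide holds by itself. Retreating, then a last look.

{"fn": "servo_tool", "kwargs": {"motion": [[0,0.02,0,0,1],[0,0.05,0,0,1],[-0.02,0.065,0,0,1],[-0.06,0.08,0,0,1],[-0.1,0.1,0,0,1],[-0.13,0.12,0,0,1],[-0.15,0.14,0,0,1],[-0.15,0.15,0,0,1]]}}

```text
clock: 23.9
tcp_pos: [0.4969, 0.0431, 0.3718]
orientation: [-0.289, 1.573, 0.347]
contact_force: [-0.2, 0.4, -0.6]
grip_width: 0.0001
```

Run:
```python
from h import *
o=get_obs();print(o["tcp_pos"],o["contact_force"],o["clock"])
t=grab_frame("top");a=t[120:300,350:560];b=grab_frame("side");c=b[90:230,240:400];d=b[230:410,180:420]
r=lambda i:cv2.resize(i,(400,300),interpolation=cv2.INTER_CUBIC)
cv2.imwrite("pics/l.png",np.vstack([np.hstack([r(a),r(c)]),np.hstack([r(t),r(d)])])[:,:,::-1])
```

```text
[0.4969 0.0431 0.3718] [-0.1658  0.3857 -0.611 ] 23.9
```

View pics/l.png

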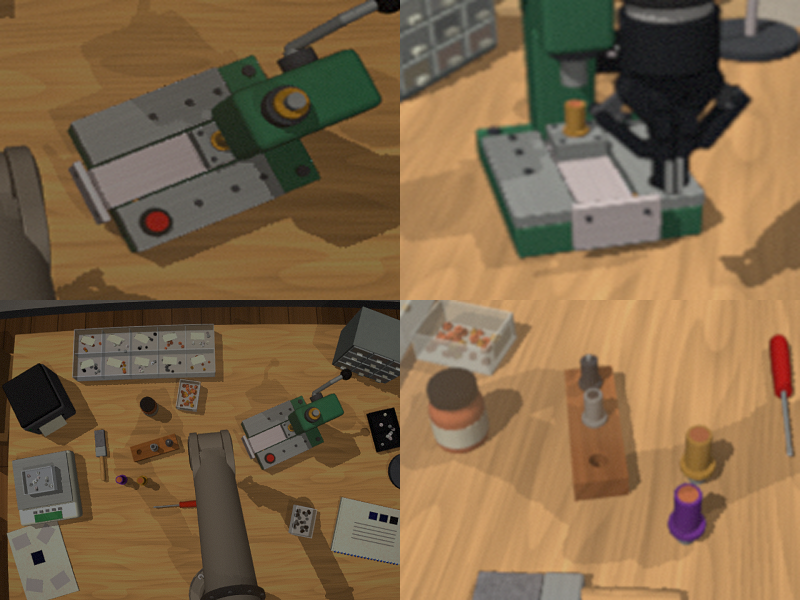

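The slide is home (plate against the base front), the brass die stands upright in its block under the ram, the button is up, and everything else is where it was.

```bash
python3 -c "from bench import *;print(hand_in())"
```

```text
the job is handed in; nothing more can be done
None
```

The job is done and handed in at about 24 s of the 72 s allowed. I pressed the red button at about 3 N and the slide sprang out. The brass die from the rack then went into the socket until its collar met the block, at the predicted height and with 11 N. Last, I pushed the slide in until it met the stop past the click.

**Final checks:**
- **Slide:** contact force was zero once the fingers backed off. The last pictures show the slide home by itself and the button back up.
- **Die:** it stands upright in its block under the ram.
- **Other things:** the dies, bins, jar and tools look unmoved.

**What disagreed or ran high:**
- **Push force:** at the stop it reached about 18 N along the push, about 21 N including finger friction. That is under the 25 N limit but more than the light pressure I intended, and the tool tilted about 2.7° under that load.
- **Click:** I did not feel it as a distinct event. I inferred it from the stop and from the slide staying in.
- **Die width:** the die's body measured about 20.4 mm at the jaws, against the stated 22 mm. It seated normally all the same.

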